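# Right the tipped solvent bottles in the bench spill tray

## Robot

A 6-joint arm with a two-finger parallel gripper is mounted at the origin on the work surface. World frame = base frame: x ahead of the robot, y to its left, z up, the work surface at z = 0. Lengths are in m, angles in rad, forces in N, time in s.
With the tool pointing down it reaches from about 0.375 to 0.925 m from the base axis. Payload 5.7 kg.
Tool frame: the origin (TCP) lies on the front face of the gripper's body, between the roots of the fingers; the fingertips stand 80 mm ahead of it and the grasp point (between the pads) lies bot.tcp_to_grasp ahead of it (bot.tcp_to_grasp is the distance from the TCP to the grasp point, in m); z points along the fingers, y is the line along which they close (so a half turn about z gives the same grasp; the last joint's range is limited). The gripper opens to 88 mm and grips with 3 to 60 N. Pads are 20 mm wide; open, the fingers measure 115 mm over their backs; the gripper's body (75 mm by 178 mm) begins 61 mm behind the grasp point.
Start: joints at [1.105, 0.359, 1.51, -0, 1.272, -0.115], TCP at [0.206, 0.563, 0.303] pointing down, gripper open.
Joint ranges: [-2.97, 2.97], [-1.01, 2.36], [0.21, 2.38], [-0.96, 4.11], [0.2, 2.71], [-2.98, 2.98]. Speed limits (rad/s): [2.39, 2.39, 3.14, 3.14, 3.14, 3.14].

## Interface

Orientations are given as a unit quaternion [w, x, y, z].
In Python, from workcell import get_state, viewer, bot, models gives the robot as it stands.
- The arm moves only by the tool send_rows, never from a script. Its argument "increments" is one flat list of numbers, 7 for each row, row after row: the turn, a rotation vector about the tool's x, y, z each as a share of 180 degrees, from -1 to 1, then the shift along the tool's x, y, z each as a share of 150 mm, from -1 to 1, then the opening, from 0 (shut) to 1 (fully open). A call has 1 to 12 rows; each row is the pose to reach, as a shift and turn from the pose commanded when the call began, along the tool's axes at that moment, turning the shorter way round; what a row does not reach only later rows make up. A row lasts 1/10 s, in which the tool goes at most 50 mm and 8.59 degrees, less where a joint would pass 70% of its speed; a pose out of reach is approached as far as the arm can. A call with a number of a shift or a turn outside -1 to 1 is refused whole. A call with a gripper value outside its range is refused whole. The fingers move at their own pace and stop on an object; the grip force is fixed at half the most. Time passes only in rows, so rows that repeat a pose let the fingers close. It gives the time, the measured TCP pose, the force, the opening and the grip force at its end, in the units of the state.
- get_state(): the state, without advancing time (a new reading comes with each control period).
- viewer.get_image(name): name is "scene" or "side" or "wrist"; returns the picture (480x640x3 uint8, red, green, blue); there is no depth.
- viewer.camera_params(name): a dict with "vertical_fov" (degrees; the focal length in pixels is half the picture's height over the tangent of half this angle, whatever the lens; pixels are square), "cx", "cy" (the principal point, pixels), "view" (4x4, takes a point from world to camera coordinates). Camera axes: x right, y down, z forward; pixel columns grow to the right and rows downward; lengths in m; the calibration is good to about 2 mm. A picture is of the moment at which its call begins: read the wrist's pose just before it. camera_params takes no time and is no camera call; for the wrist camera it gives the pose at the moment of the call.
- bot.job_done(): hands the job in; it is judged then, once.
Trained networks look in the newest picture that a camera, given by its name, has taken for a name from the list of things; names that differ only in an ending like _2 or _b are one class to them, and where a whole thing is asked for, a point or a joint stands for the part that bears it (a point fixed in the world has none). Each returns a list of dicts, best first, with "score" (0 to 1); they miss things now and then, are a little off and sometimes report something else, mostly with a low value. They report only what shows in the picture. A call takes as long as a camera call. They do not tell look-alikes from the thing itself.
- models.search_frame(label, camera): "rect" ([left, top, right, bottom] in pixels, round what is visible of it).
The state is a dict: "time": time; "qpos": joint angles; "qd": joint speeds; "tau": joint torques, N m; "ee_pos": TCP position; "tool_rot": TCP orientation; "wrist_force": force on the tool from outside, world axes, zero at the start; "wrist_torque": the same for the moment, N m; "opening": finger opening in m; "grasp_force": force on a finger pad.
Only numpy, scipy, OpenCV 4.12 (cv2) and the standard library are available. Lean on these libraries where they do the work, as an engineer would, in place of code of your own. Each camera call takes 0.05 s, during which the arm holds its last target. There are 200 camera calls.

## Task

Two bottles of the row in the steel spill tray have been knocked over: the tall square bottle lies on the blue mat and the short round bottle lies in the tray. Stand both upright in the tray between the pump dispenser and the flux jar, the square bottle next to the dispenser and the round bottle next to the jar, so that all four stand in one evenly spaced row along the middle of the tray. Set the bottles down gently and leave everything else where it is.

Things in the scene. Friction and masses are not known exactly. Their poses are not given: they have to be found in the camera images.
- square_bottle: White plastic bottle of square section, 50 x 50 mm, 150 mm tall in all: straight body to 118 mm above its base, then shoulder and a round 30 mm screw cap; about 0.24 kg, balance point 63 mm from the base. Starts lying on one flat face on the mat, cap roughly to the left (+y). Origin: centre of its base; its z axis runs from base to cap, x and y are square to its sides.
- round_bottle: White plastic round bottle with a paper band, 58 mm diameter, 100 mm tall in all: straight body to 70 mm above its base, then shoulder and a 42 mm screw cap; about 0.20 kg, balance point 41 mm from the base. Starts lying on its side on the tray floor along the row, cap roughly to the right (-y). Origin: centre of its base; its z axis runs from base to cap.
- pump: Push-down alcohol dispenser: white round 62 mm jar, 76 mm high, with a collar and a steel dish on top, 108 mm tall in all. Stands in the tray near one end (either end). Origin: centre of its base; z up.
- jar: Low amber flux jar with a black 62 mm lid, 56 mm tall. Stands in the tray near the other end. Origin: centre of its base; z up.
- tray: Fixed shallow steel spill tray, the lane for the bottles: 100 mm wide, 460 mm long, floor 3 mm thick, rim 13 mm high and 4 mm thick all round (92 x 452 mm inside). Origin: centre of its underside, on the bench top (z = 0); its y axis runs along the row (roughly left-right), x across it, z up.
- phone: Smartphone lying on the mat to the left, 72 x 150 x 8 mm, to be left alone. Origin: centre of its underside; y along its length. The mat is fixed, 3 mm thick.
- parts_box: Open compartment box lying on the mat to the right, 75 x 110 x 24 mm, to be left alone. Origin: centre of its underside; y along its length.
- screwdriver: Small precision screwdriver lying on the mat beyond the phone (further left), 135 mm long and 12 mm thick, to be left alone. Origin: middle of its underside; x along its length.
Things that resemble listed ones, but are neither listed nor needed, are in the scene too. What is shaped like the square_bottle but orange is not meant.

How it is judged:
At the end, for the whole second after the job is handed in: Both bottles stand upright (within about 3 degrees) and at rest on the tray floor, within 16 mm of the tray's long centre line, in the order dispenser, square bottle, round bottle, jar, with each centre 92 to 142 mm from the next; the dispenser and the jar still stand (angle between each of square_bottle, round_bottle, pump, jar's own z axis and vertical below 0.06 rad and z of each of square_bottle, round_bottle in the frame of tray below 0.008 m and x of square_bottle in the frame of tray between -0.016 and 0.016 m and x of round_bottle in the frame of tray between -0.016 and 0.016 m and horizontal distance between square_bottle and pump between 0.092 and 0.142 m and horizontal distance between square_bottle and round_bottle between 0.092 and 0.142 m and horizontal distance between round_bottle and jar between 0.092 and 0.142 m and linear speed of each of square_bottle, round_bottle below 0.02 m/s); the robot touches nothing.
It fails at once if the pump dispenser shifted more than 15 mm or tipped (distance of pump from where it was at the start of the episode above 0.015 m or angle between pump's own z axis and vertical above 0.25 rad).
It fails at once if the flux jar shifted more than 15 mm or tipped (distance of jar from where it was at the start of the episode above 0.015 m or angle between jar's own z axis and vertical above 0.25 rad).
It fails at once if the phone, the parts box or the screwdriver shifted more than 20 mm (distance of any of phone, parts_box, screwdriver from where it was at the start of the episode above 0.02 m).
It fails at once if a bottle let go upright while its base was still more than 10 mm above the tray floor ((angle between square_bottle's own z axis and vertical below 0.2 rad and z of square_bottle in the frame of tray above 0.013 m and contact force between the fingers and square_bottle below 0.05 N) or (angle between round_bottle's own z axis and vertical below 0.2 rad and z of round_bottle in the frame of tray above 0.013 m and contact force between the fingers and round_bottle below 0.05 N)).
It also fails if it takes over 67 s, if anything falls off the work surface, if the arm or the gripper's body presses on something with over 40 N, if the wrist force passes 120 N, or if a joint passes its speed limit or range.

## Working session

There is one attempt and no reset: what is moved stays moved. The work goes in short steps, Python scripts to look and compute and a tool call to move; the robot and the scene stay as the last step left them, time stands still between calls to the robot, and variables do not carry over. Pictures are saved under pics/ and viewed, at most 10 in all, crops included, and the job is handed in when it is done.

Besides the shell and the picture viewer there is one more tool, called after "Call:" as a command line: name --argument value ..., lists and objects as JSON in quotes. send_rows: Moves the arm, as the interface text tells. Shift numbers are shares of 150 mm and turn numbers shares of 180 degrees, none past 1 either way. Its arguments: {"type":"object","properties":{"increments":{"type":"array"}},"required":["increments"]}

```bash
mkdir -p pics; python3 - <<'E'
from workcell import get_state, viewer, bot, models
import cv2,numpy as np
for c in ["scene","side"]:
    im=viewer.get_image(c); cv2.imwrite(f"pics/{c}0.png",im[:,:,::-1])
    p=viewer.camera_params(c); print(c,p["vertical_fov"],p["cx"],p["cy"],np.round(np.array(p["view"]),4).tolist())
    for l in ["square_bottle","round_bottle","pump","jar","tray","phone","parts_box"]:
        print(l,[(np.round(d["rect"]).tolist(),round(d["score"],2)) for d in models.search_frame(l,c)][:3])
s=get_state();print(s["time"],s["ee_pos"],s["tool_rot"],bot.tcp_to_grasp)
E
```

```text
scene 47.76395454304107 318.5800256176277 239.6732574715541 [[0.6893, 0.7244, 0.0111, -0.4633], [0.5087, -0.473, -0.7194, -0.2672], [-0.5159, 0.5015, -0.6945, 1.4667], [0.0, 0.0, 0.0, 1.0]]
square_bottle [([248.0, 334.0, 339.0, 387.0], 0.69), ([236.0, 186.0, 310.0, 234.0], 0.56)]
round_bottle [([299.0, 218.0, 348.0, 254.0], 0.96)]
pump [([364.0, 175.0, 394.0, 226.0], 0.96)]
jar [([230.0, 258.0, 262.0, 296.0], 0.84), ([238.0, 190.0, 309.0, 230.0], 0.47)]
tray [([214.0, 204.0, 409.0, 320.0], 0.86)]
phone [([307.0, 150.0, 366.0, 192.0], 0.85)]
parts_box [([80.0, 257.0, 150.0, 318.0], 0.6)]
side 55.60196202457742 312.91782819268394 244.31987175237657 [[-0.9816, -0.1899, 0.0209, 0.6221], [-0.1102, 0.4735, -0.8739, 0.1109], [0.1561, -0.8601, -0.4857, 1.1015], [0.0, 0.0, 0.0, 1.0]]
square_bottle [([359.0, 248.0, 394.0, 288.0], 0.91), ([248.0, 206.0, 289.0, 236.0], 0.91)]
round_bottle [([299.0, 247.0, 332.0, 284.0], 0.89)]
pump [([277.0, 265.0, 308.0, 317.0], 0.76)]
jar [([324.0, 216.0, 348.0, 243.0], 0.97)]
tray [([262.0, 224.0, 358.0, 332.0], 0.97)]
phone [([356.0, 312.0, 399.0, 369.0], 0.93)]
parts_box [([383.0, 199.0, 413.0, 228.0], 0.87)]
0.8 [0.20617508 0.56344607 0.30264909] [-8.35843230e-06  1.74475155e-01  9.84661576e-01 -3.46389739e-05] 0.0613
```

View pics/scene0.png

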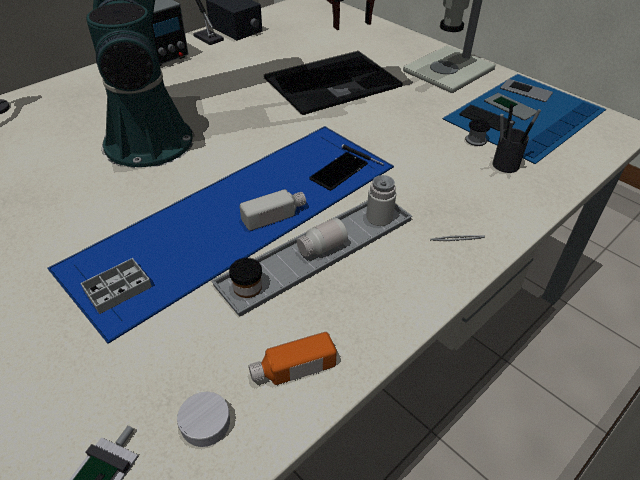

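View pics/side0.png

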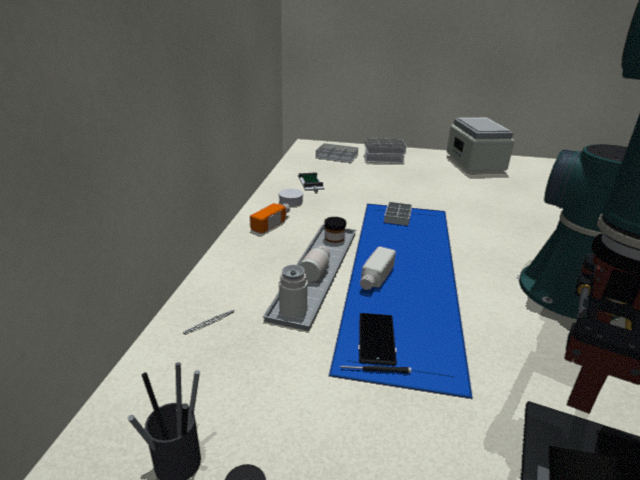

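The scene view shows the white square bottle at (270,210) with its cap at (300,200). The round bottle is at (322,238) with its cap at (304,245), the pump at (381,200) and the jar at (246,277). There are two candidates for the square bottle: the white one at (270,210) on the mat and the orange one at (300,357) on the bench. The white one is meant because it lies on the mat and orange is ruled out. I'll confirm this in an enlarged crop.

```bash
python3 - <<'E'
import cv2
a=cv2.imread("pics/scene0.png")[165:315,210:410]
cv2.imwrite("pics/c1.png",cv2.resize(a,None,fx=4,fy=4,interpolation=cv2.INTER_CUBIC))
E
```

```text
(no output)
```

View pics/c1.png

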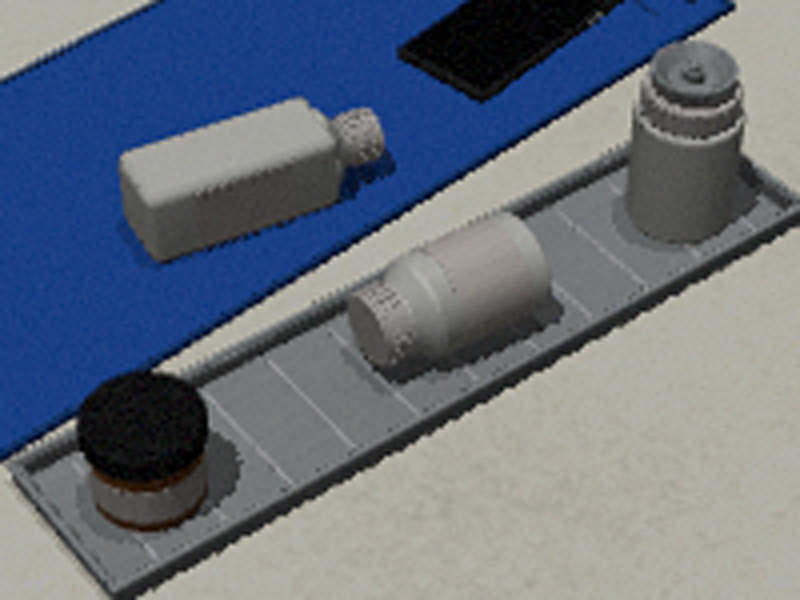

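The crop confirms it. The white square bottle lies on the mat with its cap up-left at crop (360,135). The round bottle lies in the tray with its cap at crop (375,330).

```bash
cat > h.py <<'E'
import numpy as np
from workcell import get_state, viewer, bot, models
def ray(c,u,v,z,p=None):
    p=p or viewer.camera_params(c); V=np.array(p["view"]); f=240/np.tan(np.radians(p["vertical_fov"]/2))
    d=V[:3,:3].T@np.array([(u-p["cx"])/f,(v-p["cy"])/f,1]); o=-V[:3,:3].T@V[:3,3]
    return o+d*(z-o[2])/d[2]
def proj(c,P,p=None):
    p=p or viewer.camera_params(c); V=np.array(p["view"]); f=240/np.tan(np.radians(p["vertical_fov"]/2))
    q=np.atleast_2d(P)@V[:3,:3].T+V[:3,3]; return q[:,:2]/q[:,2:]*f+[p["cx"],p["cy"]]
E
python3 - <<'E'
from h import *
for n,x,y,z in [("trR",8,465,.013),("trRn",118,598,.013),("trL",800,205,.013),("sq base back",120,155,.053),("sq base near",152,190,.053),("sq sh near",338,150,.053),("sq sh back",298,98,.053),("sqcap end",378,135,.028),("rd cap",368,335,.032),("pump top",697,72,.111),("jar top",143,425,.059)]:
    print(n,np.round(ray("scene",210+x/4-.4,165+y/4-.4,z),4))
V=np.array(viewer.camera_params("wrist")["view"]);s=get_state()
from scipy.spatial.transform import Rotation as R
r=R.from_quat(s["tool_rot"],scalar_first=True).as_matrix()
print("cam in tool",r.T@(-V[:3,:3].T@V[:3,3]-s["ee_pos"]),"\n",V[:3,:3]@r,viewer.camera_params("wrist")["vertical_fov"], "\ntool R\n",r)
E
```

```text
trR [ 0.5437 -0.1749  0.013 ]
trRn [ 0.6485 -0.1862  0.013 ]
trL [0.6887 0.271  0.013 ]
sq base back [ 0.4303 -0.0125  0.053 ]
sq base near [ 0.4656 -0.0178  0.053 ]
sq sh near [0.5092 0.079  0.053 ]
sq sh back [0.4592 0.0929 0.053 ]
sqcap end [0.4923 0.1243 0.028 ]
rd cap [0.6127 0.0071 0.032 ]
pump top [0.6442 0.2189 0.111 ]
jar top [ 0.6045 -0.132   0.059 ]
cam in tool [ 0.08051796 -0.00045178 -0.08265308] 
 [[ 2.29540405e-04  9.99999746e-01  6.74224068e-04]
 [-9.55926733e-01  4.17379486e-04 -2.93605019e-01]
 [-2.93605226e-01 -5.77114596e-04  9.55926586e-01]] 63.58782056615594 
tool R
 [[-9.39116841e-01  3.43597961e-01 -2.85477349e-05]
 [ 3.43597962e-01  9.39116838e-01 -6.52986556e-05]
 [ 4.37317360e-06 -7.11320107e-05 -9.99999997e-01]]
```

Call:
send_rows --increments '[0,0,0,-1,-0.67,0,1,0,0,0,-1,-0.67,0,1,0,0,0,-1,-0.67,0,1,0,0,0,-1,-0.67,0,1]'

```text
time: 1.2
ee_pos: [0.3137, 0.415, 0.3027]
tool_rot: [0.0, 0.175, 0.985, -0.0]
wrist_force: [-0.9, 1.2, 0.0]
opening: 0.0881
grasp_force: 0.0
```

Call:
send_rows --increments '[0,0,0,-1,-0.67,0,1,0,0,0,-1,-0.67,0,1,0,0,0,-1,-0.67,0,1,0,0,0,-1,-0.67,0,1]'

```text
time: 1.6
ee_pos: [0.4205, 0.269, 0.3029]
tool_rot: [0.001, 0.175, 0.985, -0.0]
wrist_force: [-0.3, 1.2, 0.6]
opening: 0.0878
grasp_force: 0.0
```

Call:
send_rows --increments '[0,0,0.36,-1,-0.67,0,1,0,0,0.36,-1,-0.67,0,1,0,0,0.36,-1,-0.67,0,1,0,0,0.36,-1,-0.67,0,1,0,0,0.36,-1,-0.67,0,1,0,0,0.36,-1,-0.67,0,1,0,0,0.36,-1,-0.67,0,1,0,0,0.36,-1,-0.67,0,1,0,0,0.36,-1,-0.67,0,1,0,0,0.36,-1,-0.67,0,1]'

```text
time: 2.6
ee_pos: [0.5251, 0.1257, 0.3027]
tool_rot: [0.0, 0.674, 0.739, -0.0]
wrist_force: [0.7, -0.3, -0.6]
opening: 0.0877
grasp_force: 0.0
```

```bash
python3 - <<'E'
from h import *
import cv2,json
p=viewer.camera_params("wrist"); im=viewer.get_image("wrist"); cv2.imwrite("pics/w1.png",im[:,:,::-1])
json.dump({k:np.array(v).tolist() for k,v in p.items()},open("w1.json","w"))
s=get_state();print(s["time"],s["ee_pos"],s["qpos"])
E
```

```text
2.65 [0.52514591 0.12566884 0.30267166] [ 1.07000245e-01  2.72764797e-01  1.63968785e+00 -1.17799425e-04
  1.22917235e+00  1.58262866e-02]
```

View pics/w1.png

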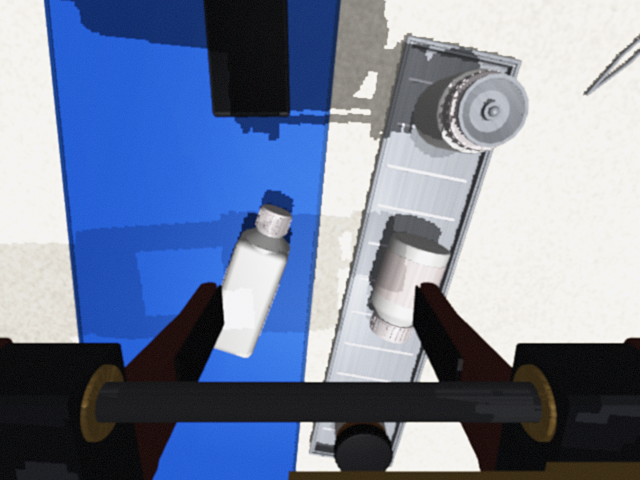

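The wrist view shows the pump dish at (492,110), the jar lid at (362,447) and the tray running from corner (407,36) to (311,455). The square bottle's cap end is at (275,207) and its base edge runs (216,348)–(250,357). The round bottle's base is at about (424,240) and its cap end at about (388,336).

```bash
cat > ov.py <<'E'
from h import *
import cv2,json
p=json.load(open("w1.json"))
from scipy.optimize import least_squares
for n,u,v,z in [("trTL",407,36,.013),("trTR",521,60,.013),("trBL",311,455,.013),("pump",492,110,.111),("jar",362,447,.059),("sqBL",216,348,.053),("sqBR",250,357,.053),("sqTL",243,240,.053),("sqcap",275,207,.03),("rd base",422,246,.032),("rd cap",389,335,.032)]:
    print(n,np.round(ray("w",u,v,z,p),4)[:2])
def cyl(b,ax,prof):
    ax=np.array([ax[0],ax[1],0])/np.hypot(*ax); n=np.array([-ax[1],ax[0],0]);t=np.linspace(0,2*np.pi,60)[:,None]
    return [b+ax*h+r*(np.cos(t)*n+np.sin(t)*[0,0,1]) for h,r in prof]
def sq(b,ax):
    ax=np.array([ax[0],ax[1],0])/np.hypot(*ax); n=np.array([-ax[1],ax[0],0]);z=np.array([0,0,1])
    return [b+ax*h+.025*np.array([n+z,-n+z,-n-z,n-z,n+z]) for h in(0,.110)]+cyl(b,ax,[(.15,.015)])
def circ(c,r): t=np.linspace(0,2*np.pi,60)[:,None]; return c+r*np.hstack([np.cos(t),np.sin(t),0*t])
def draw(sqb,sqa,rdb,rda,pump,jar,out):
    a=cv2.imread("pics/w1.png")
    for P in sq(sqb,sqa)+cyl(rdb,rda,[(0,.029),(.07,.029),(.1,.021)])+[circ(np.r_[jar,.059],.031),circ(np.r_[pump,.003],.031),circ(np.r_[pump,.079],.031)]:
        cv2.polylines(a,[np.round(proj("w",P,p)*8).astype(int)],False,(0,0,255),1,cv2.LINE_AA,3)
    cv2.imwrite(out,cv2.resize(a[20:480,190:550],None,fx=1.3,fy=1.3))
E
python3 ov.py
```

```text
trTL [0.5881 0.2826]
trTR [0.6911 0.273 ]
trBL [ 0.5449 -0.1811]
pump [0.6337 0.2233]
jar [ 0.5943 -0.1177]
sqBL [ 0.4376 -0.0159]
sqBR [ 0.4713 -0.0231]
sqTL [0.4602 0.0977]
sqcap [0.4849 0.1253]
rd base [0.6277 0.1006]
rd cap [0.6102 0.0019]
```

```bash
python3 - <<'E'
from ov import *
draw(np.array([.452,-.0205,.028]),(.033,.146),np.array([.6277,.1006,.032]),(-.0175,-.0986),[.6355,.222],[.598,-.123],"pics/o1.png")
E
```

```text
trTL [0.5881 0.2826]
trTR [0.6911 0.273 ]
trBL [ 0.5449 -0.1811]
pump [0.6337 0.2233]
jar [ 0.5943 -0.1177]
sqBL [ 0.4376 -0.0159]
sqBR [ 0.4713 -0.0231]
sqTL [0.4602 0.0977]
sqcap [0.4849 0.1253]
rd base [0.6277 0.1006]
rd cap [0.6102 0.0019]Traceback (most recent call last):
  File "<stdin>", line 2, in <module>
  File "ov.py", line 16, in draw
    for P in sq(sqb,sqa)+cyl(rdb,rda,[(0,.029),(.07,.029),(.1,.021)])+[circ(np.r_[jar,.059],.031),circ(np.r_[pump,.003],.031),circ(np.r_[pump,.079],.031)]:
             ~~^^^^^^^^^
  File "ov.py", line 12, in sq
    return [b+ax*h+.025*np.array([n+z,-n+z,-n-z,n-z,n+z]) for h in(0,.110)]+cyl(b,ax,[(.15,.015)])
                                                                            ~~~^^^^^^^^^^^^^^^^^^^
  File "ov.py", line 8, in cyl
    ax=np.array([ax[0],ax[1],0])/np.hypot(*ax); n=np.array([-ax[1],ax[0],0]);t=np.linspace(0,2*np.pi,60)[:,None]
                                 ~~~~~~~~^^^^^
TypeError: return arrays must be of ArrayType
```

```bash
sed -i 's/np.hypot(\*ax)/np.hypot(ax[0],ax[1])/' ov.py; python3 - >/dev/null <<'E'
from ov import *
draw(np.array([.452,-.0205,.028]),(.033,.146),np.array([.6277,.1006,.032]),(-.0175,-.0986),[.6355,.222],[.598,-.123],"pics/o1.png")
E
```

```text
(no output)
```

View pics/o1.png

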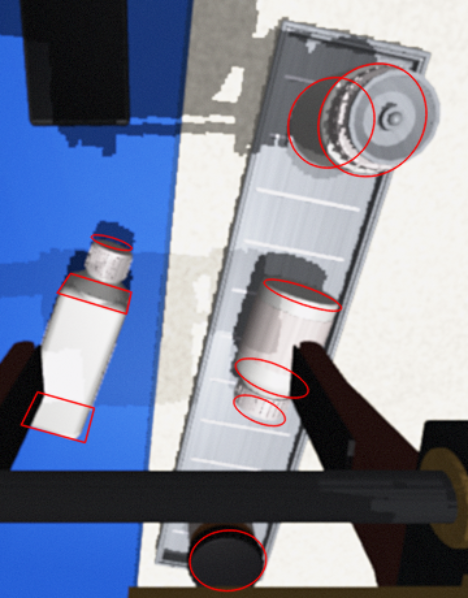

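The overlay fits both bottles, so I'll compute the moves.

```bash
cat > mv.py <<'E'
from h import *
from scipy.spatial.transform import Rotation as R
def tool(phi,t):
    a=np.radians(phi);b=np.array([np.cos(a),np.sin(a),0]);z=np.array([0,0,-1.]);M=np.stack([np.cross(b,z),b,z],1)
    return R.from_matrix(M)*R.from_rotvec([0,np.radians(t),0])
def inc(g,phi,t,cur=None):
    s=get_state(); r0=R.from_quat(s["tool_rot"],scalar_first=True) ; p0=np.array(s["ee_pos"])
    if cur: r0=tool(*cur[1:]); p0=np.array(cur[0])-.0613*r0.as_matrix()[:,2]
    r=tool(phi,t); p=np.array(g)-.0613*r.as_matrix()[:,2]
    rv=(r0.inv()*r).as_rotvec()/np.pi; d=r0.inv().apply(p-p0)/.15
    print("turn",rv.round(3),"shift",d.round(3),"deg",round(np.linalg.norm(rv)*180,1))
def now():
    s=get_state(); r=R.from_quat(s["tool_rot"],scalar_first=True).as_matrix()
    y=r[:,1]; print("t",s["time"],"grasp",(s["ee_pos"]+.0613*r[:,2]).round(4),"y",y.round(3),"z",r[:,2].round(3),"q",np.round(s["qpos"],2),"F",np.round(s["wrist_force"],1),"open",round(s["opening"],4),"gf",s["grasp_force"])
E
python3 - <<'E'
from mv import *
A=([.6198,.0563,.15],-10.1,45); inc(*A)
inc([.6198,.0563,.038],-10.1,45,cur=A)
E
```

```text
turn [-0.033  0.249  0.081] shift [-0.797  0.51   0.729] deg 47.4
turn [0. 0. 0.] shift [-0.528  0.     0.528] deg 0.0
```

Call:
send_rows --increments '[-0.033,0.249,0.081,-0.797,0.51,0.729,0.9,-0.033,0.249,0.081,-0.797,0.51,0.729,0.9,-0.033,0.249,0.081,-0.797,0.51,0.729,0.9,-0.033,0.249,0.081,-0.797,0.51,0.729,0.9,-0.033,0.249,0.081,-0.797,0.51,0.729,0.9,-0.033,0.249,0.081,-0.797,0.51,0.729,0.9,-0.033,0.249,0.081,-0.797,0.51,0.729,0.9,-0.033,0.249,0.081,-0.797,0.51,0.729,0.9,-0.033,0.249,0.081,-0.797,0.51,0.729,0.9]'

```text
time: 3.55
ee_pos: [0.6123, 0.014, 0.194]
tool_rot: [-0.245, 0.708, 0.593, 0.293]
wrist_force: [-0.4, -0.0, -0.0]
opening: 0.0791
grasp_force: 0.0
```

```bash
python3 - <<'E'
from mv import *
now(); inc([.6198,.0563,.038],-10.1,45)
E
```

```text
t 3.55 grasp [0.6199 0.0566 0.1506] y [ 0.984 -0.176  0.   ] z [ 0.124  0.696 -0.708] q [-0.44  0.6   1.67  0.8   1.25 -0.68] F [-0.4 -0.  -0. ] open 0.0791 gf 0.0
turn [ 0.  0. -0.] shift [-0.532 -0.     0.53 ] deg 0.0
```

Call:
send_rows --increments '[0,0,0,-0.18,0,0.18,0.9,0,0,0,-0.36,0,0.36,0.9,0,0,0,-0.45,0,0.45,0.9,0,0,0,-0.53,0,0.53,0.9,0,0,0,-0.53,0,0.53,0.9]'

```text
time: 4.05
ee_pos: [0.6114, 0.0146, 0.0798]
tool_rot: [-0.247, 0.709, 0.593, 0.293]
wrist_force: [0.1, 0.5, -0.8]
opening: 0.0791
grasp_force: 0.0
```

Call:
send_rows --increments '[0,0,0,0,0,0,0.5,0,0,0,0,0,0,0.5,0,0,0,0,0,0,0.5,0,0,0,0,0,0,0.5,0,0,0,0,0,0,0.5,0,0,0,0,0,0,0.5]'

```text
time: 4.65
ee_pos: [0.6124, 0.0134, 0.0819]
tool_rot: [-0.246, 0.709, 0.592, 0.294]
wrist_force: [-0.1, -1.6, 5.4]
opening: 0.0575
grasp_force: 30.0
```

```bash
python3 - <<'E'
from mv import *
now(); g=get_state
A=([.6198,.0563,.038],-10.1,45)
inc([.6198,.0563,.11],-10.1,45)
inc([.615,.04,.11],-10.1,-45,cur=([.6198,.0563,.11],-10.1,45))
E
```

```text
t 4.65 grasp [0.6201 0.0561 0.0387] y [ 0.984 -0.178 -0.   ] z [ 0.126  0.697 -0.706] q [-0.44  0.77  1.71  0.87  1.11 -0.85] F [-0.1 -1.6  5.4] open 0.0575 gf 29.994826018810272
turn [ 0.001 -0.001 -0.001] shift [ 0.339 -0.002 -0.335] deg 0.2
turn [ 0.  -0.5  0. ] shift [ 0.329 -0.012  0.329] deg 90.0
```

Call:
send_rows --increments '[0,0,0,0.1,0,-0.1,0.5,0,0,0,0.2,0,-0.2,0.5,0,0,0,0.34,0,-0.34,0.5,0,0,0,0.34,0,-0.34,0.5]'

```text
time: 5.05
ee_pos: [0.6133, 0.0128, 0.1557]
tool_rot: [-0.244, 0.709, 0.593, 0.295]
wrist_force: [0.5, -0.4, -2.5]
opening: 0.0575
grasp_force: 30.0
```

```bash
python3 - <<'E'
from mv import *
now()
inc([.613,-.003,.11],-10.1,-45)
E
```

```text
t 5.05 grasp [0.6211 0.0554 0.1123] y [ 0.984 -0.178  0.003] z [ 0.128  0.695 -0.707] q [-0.44  0.65  1.69  0.82  1.2  -0.74] F [ 0.5 -0.4 -2.5] open 0.0575 gf 29.966195225715637
turn [ 0.001 -0.5   -0.001] shift [0.12  0.016 0.142] deg 90.0
```

Call:
send_rows --increments '[0,-0.5,0,0.12,0.016,0.142,0.5,0,-0.5,0,0.12,0.016,0.142,0.5,0,-0.5,0,0.12,0.016,0.142,0.5,0,-0.5,0,0.12,0.016,0.142,0.5,0,-0.5,0,0.12,0.016,0.142,0.5,0,-0.5,0,0.12,0.016,0.142,0.5,0,-0.5,0,0.12,0.016,0.142,0.5,0,-0.5,0,0.12,0.016,0.142,0.5,0,-0.5,0,0.12,0.016,0.142,0.5,0,-0.5,0,0.12,0.016,0.142,0.5,0,-0.5,0,0.12,0.016,0.142,0.5,0,-0.5,0,0.12,0.016,0.142,0.5]'

```text
time: 6.25
ee_pos: [0.6181, 0.042, 0.1471]
tool_rot: [0.243, 0.707, 0.595, -0.295]
wrist_force: [-0.3, 0.5, -2.3]
opening: 0.0576
grasp_force: 30.0
```

```bash
python3 - <<'E'
from mv import *
import cv2
now()
inc([.613,-.003,.052],-10.1,-45)
a=viewer.get_image("side")[:,:,::-1]; b=viewer.get_image("scene")[:,:,::-1]
cv2.imwrite("pics/r1.png",np.hstack([cv2.resize(a[180:340,240:400],(400,400)),cv2.resize(b[130:310,220:400],(400,400))]))
E
```

```text
t 6.25 grasp [ 6.102e-01 -6.000e-04  1.037e-01] y [ 0.985 -0.175 -0.007] z [-0.129 -0.695 -0.707] q [ 0.27  0.76  1.46 -0.7   1.39  0.74] F [-0.3  0.5 -2.3] open 0.0576 gf 29.974251687526703
turn [-0.002  0.     0.002] shift [0.235 0.022 0.253] deg 0.4
```

View pics/r1.png

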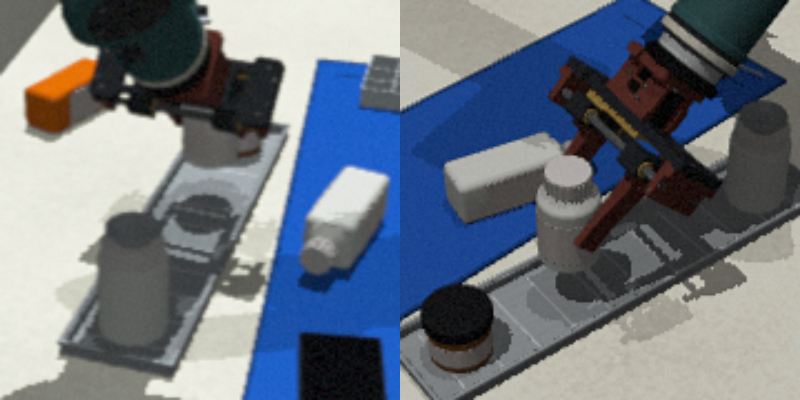

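The round bottle is upright in the grip, at (565,215) in the right half, with clear tray below it. I'll lower it gently.

Call:
send_rows --increments '[0,0,0,0.08,0.01,0.08,0.5,0,0,0,0.16,0.02,0.17,0.5,0,0,0,0.22,0.02,0.24,0.5,0,0,0,0.23,0.02,0.25,0.5,0,0,0,0.235,0.02,0.255,0.5]'

```text
time: 6.85
ee_pos: [0.6213, 0.0373, 0.0978]
tool_rot: [0.244, 0.709, 0.593, -0.294]
wrist_force: [-0.1, -0.9, -2.8]
opening: 0.0577
grasp_force: 30.0
```

Call:
send_rows --increments '[0,0,0,0.005,0,0.005,0.5,0,0,0,0.01,0,0.01,0.5,0,0,0,0.01,0,0.01,0.5]'

```text
time: 7.15
ee_pos: [0.622, 0.038, 0.097]
tool_rot: [0.245, 0.709, 0.593, -0.293]
wrist_force: [0.1, 0.5, -1.9]
opening: 0.0575
grasp_force: 30.0
```

```bash
python3 - <<'E'
from mv import *
now()
E
```

```text
t 7.15 grasp [ 0.6142 -0.0046  0.0535] y [ 0.984 -0.178 -0.001] z [-0.126 -0.695 -0.708] q [ 0.26  0.83  1.46 -0.72  1.33  0.79] F [ 0.1  0.5 -1.9] open 0.0575 gf 29.97393161058426
```

Call:
send_rows --increments '[0,0,0,0.005,0,0.005,0.5,0,0,0,0.01,0,0.01,0.5,0,0,0,0.014,0,0.014,0.5,0,0,0,0.014,0,0.014,0.5]'

```text
time: 7.55
ee_pos: [0.622, 0.0381, 0.0962]
tool_rot: [0.246, 0.709, 0.592, -0.294]
wrist_force: [-3.1, 4.3, 12.2]
opening: 0.0574
grasp_force: 30.0
```

Call:
send_rows --increments '[0,0,0,0.005,0,0.005,0.5,0,0,0,0.01,0,0.01,0.5,0,0,0,0.01,0,0.01,0.5,0,0,0,0.01,0,0.01,0.5]'

```text
time: 7.95
ee_pos: [0.6218, 0.0383, 0.0958]
tool_rot: [0.246, 0.709, 0.592, -0.295]
wrist_force: [-5.1, 9.2, 21.1]
opening: 0.0576
grasp_force: 30.0
```

Call:
send_rows --increments '[0,0,0,-0.014,0,-0.014,0.5,0,0,0,-0.014,0,-0.014,0.5,0,0,0,-0.014,0,-0.014,0.9,0,0,0,-0.014,0,-0.014,0.9,0,0,0,-0.014,0,-0.014,0.9,0,0,0,-0.014,0,-0.014,0.9,0,0,0,-0.014,0,-0.014,0.9]'

```text
time: 8.65
ee_pos: [0.6216, 0.0376, 0.0942]
tool_rot: [0.244, 0.709, 0.593, -0.294]
wrist_force: [-0.2, -0.1, 0.1]
opening: 0.0788
grasp_force: 0.0
```

```bash
python3 - <<'E'
from mv import *
now()
A=([.614,-.0045,.053],-10.1,-45)
# back off along tool axis: then go high, then over square bottle
inc([.50,.15,.25],-13,-40,cur=A)
# square grasp: base (.452,-.0205), axis 13 deg
u=np.array([np.sin(np.radians(13)),np.cos(np.radians(13))]); print(np.array([.4515,-.0205])+.078*u)
E
```

```text
t 8.65 grasp [ 0.6138 -0.0049  0.0508] y [ 0.984 -0.178 -0.002] z [-0.127 -0.695 -0.708] q [ 0.26  0.83  1.47 -0.72  1.33  0.79] F [-0.2 -0.1  0.1] open 0.0788 gf 0.0
turn [0.011 0.028 0.012] shift [-0.342 -0.916 -1.55 ] deg 5.8
[0.46904618 0.05550087]
```

Call:
send_rows --increments '[0,0,0,0,0,-0.15,0.95,0,0,0,0,0,-0.35,0.95,0,0,0,0,0,-0.65,0.95,0,0,0,0,0,-1,0.95,0,0,0,0,0,-1,0.95]'

```text
time: 9.15
ee_pos: [0.6436, 0.1463, 0.2053]
tool_rot: [0.246, 0.71, 0.593, -0.289]
wrist_force: [1.1, -0.1, -0.0]
opening: 0.0832
grasp_force: 0.0
```

```bash
python3 - <<'E'
from mv import *
import cv2
now()
inc([.469,.0555,.17],-13,-40)
inc([.469,.0555,.032],-13,-40,cur=([.469,.0555,.17],-13,-40))
b=viewer.get_image("scene")[:,:,::-1];a=viewer.get_image("side")[:,:,::-1]
cv2.imwrite("pics/r2.png",np.hstack([cv2.resize(a[180:340,240:400],(400,400)),cv2.resize(b[130:310,220:400],(400,400))]))
E
```

```text
t 9.15 grasp [0.6364 0.1039 0.1617] y [ 0.985 -0.174  0.007] z [-0.118 -0.693 -0.712] q [ 0.39  0.76  1.26 -0.64  1.6   0.71] F [ 1.1 -0.1 -0. ] open 0.0832 gf 0.0
turn [0.013 0.026 0.011] shift [-0.442 -1.026  0.317] deg 5.5
turn [0. 0. 0.] shift [0.591 0.    0.705] deg 0.0
```

View pics/r2.png

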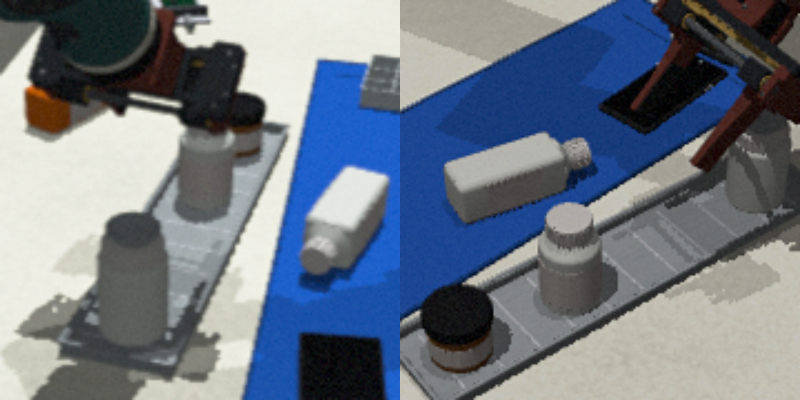

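The round bottle stands upright at (568,260) in the right half, in the tray between the jar and the gap. Next is the square bottle.

Call:
send_rows --increments '[0.013,0.026,0.011,-0.442,-1,0.317,0.9,0.013,0.026,0.011,-0.442,-1,0.317,0.9,0.013,0.026,0.011,-0.442,-1,0.317,0.9,0.013,0.026,0.011,-0.442,-1,0.317,0.9,0.013,0.026,0.011,-0.442,-1,0.317,0.9,0.013,0.026,0.011,-0.442,-1,0.317,0.9,0.013,0.026,0.011,-0.442,-1,0.317,0.9]'

```text
time: 9.95
ee_pos: [0.4801, 0.0893, 0.2135]
tool_rot: [0.21, 0.736, 0.584, -0.272]
wrist_force: [1.0, 0.3, 0.1]
opening: 0.0792
grasp_force: 0.0
```

```bash
python3 - <<'E'
from mv import *
now(); inc([.469,.0555,.032],-13,-40)
p=viewer.camera_params("scene");
print(ray("scene",295.6,222,.103), ray("scene",220+170/2.222,130+ 212/2.222,.103))
print(ray("scene",220+(457-400)/2.222,130+315/2.222,.059))
E
```

```text
t 9.95 grasp [0.4706 0.0509 0.1667] y [ 0.973 -0.23  -0.008] z [-0.155 -0.627 -0.763] q [ 0.37  0.53  1.68 -0.57  1.41  0.83] F [1.  0.3 0.1] open 0.0792 gf 0.0
turn [-0.003  0.001  0.   ] shift [ 0.599 -0.014  0.668] deg 0.6
[0.60248942 0.00116616 0.103     ] [ 0.61124369 -0.00424975  0.103     ]
[ 0.6067736  -0.13301644  0.059     ]
```

Call:
send_rows --increments '[0,0,0,0.2,0,0.22,0.9,0,0,0,0.4,-0.01,0.44,0.9,0,0,0,0.5,-0.014,0.56,0.9,-0.003,0,0,0.56,-0.014,0.63,0.9,-0.003,0,0,0.6,-0.014,0.67,0.9,-0.003,0,0,0.6,-0.014,0.67,0.9]'

```text
time: 10.55
ee_pos: [0.477, 0.094, 0.0786]
tool_rot: [0.214, 0.734, 0.585, -0.27]
wrist_force: [0.2, 0.1, -0.1]
opening: 0.0792
grasp_force: 0.0
```

Call:
send_rows --increments '[0,0,0,0,0,0,0.4,0,0,0,0,0,0,0.4,0,0,0,0,0,0,0.4,0,0,0,0,0,0,0.4,0,0,0,0,0,0,0.4,0,0,0,0,0,0,0.4,0,0,0,0,0,0,0.4]'

```text
time: 11.25
ee_pos: [0.4768, 0.0939, 0.08]
tool_rot: [0.214, 0.734, 0.585, -0.269]
wrist_force: [-0.0, 3.6, 6.1]
opening: 0.0507
grasp_force: 29.5
```

```bash
python3 - <<'E'
from mv import *
now(); inc([.469,.0555,.14],-13,-40)
A=([.469,.0555,.14],-13,-40)
inc([.47,.0555,.16],-13,50,cur=A)
E
```

```text
t 11.25 grasp [0.4679 0.0553 0.0332] y [ 0.975 -0.224 -0.   ] z [-0.145 -0.63  -0.763] q [ 0.38  0.73  1.74 -0.61  1.19  0.99] F [-0.   3.6  6.1] open 0.0507 gf 29.530177019478288
turn [0.    0.001 0.   ] shift [-0.46   0.007 -0.545] deg 0.3
turn [ 0.   0.5 -0. ] shift [-0.493  0.006  0.306] deg 90.0
```

Call:
send_rows --increments '[0,0,0,-0.1,0,-0.12,0.4,0,0,0,-0.25,0,-0.3,0.4,0,0,0,-0.45,0.007,-0.53,0.4,0,0,0,-0.54,0.007,-0.64,0.4,0,0,0,-0.54,0.007,-0.64,0.4]'

```text
time: 11.75
ee_pos: [0.4791, 0.0943, 0.2072]
tool_rot: [0.215, 0.735, 0.585, -0.267]
wrist_force: [-0.6, 0.9, -2.7]
opening: 0.0501
grasp_force: 29.9
```

```bash
python3 - <<'E'
from mv import *
now(); inc([.48,.07,.17],-13,50)
E
```

```text
t 11.75 grasp [0.4704 0.0558 0.1603] y [ 0.975 -0.224  0.004] z [-0.141 -0.628 -0.765] q [ 0.38  0.54  1.69 -0.57  1.39  0.85] F [-0.6  0.9 -2.7] open 0.0501 gf 29.904046654701233
turn [0.001 0.5   0.001] shift [-0.369  0.042  0.291] deg 90.1
```

Call:
send_rows --increments '[0,0.5,0,-0.369,0.04,0.291,0.4,0,0.5,0,-0.369,0.04,0.291,0.4,0,0.5,0,-0.369,0.04,0.291,0.4,0,0.5,0,-0.369,0.04,0.291,0.4,0,0.5,0,-0.369,0.04,0.291,0.4,0,0.5,0,-0.369,0.04,0.291,0.4,0,0.5,0,-0.369,0.04,0.291,0.4,0,0.5,0,-0.369,0.04,0.291,0.4,0,0.5,0,-0.369,0.04,0.291,0.4,0,0.5,0,-0.369,0.04,0.291,0.4,0,0.5,0,-0.369,0.04,0.291,0.4,0,0.5,0,-0.369,0.04,0.291,0.4]'

```text
time: 12.95
ee_pos: [0.4669, 0.0226, 0.2047]
tool_rot: [-0.264, 0.712, 0.562, 0.328]
wrist_force: [0.9, 1.5, -2.4]
opening: 0.0501
grasp_force: 29.9
```

```bash
python3 - <<'E'
from mv import *
now(); inc([.52,.09,.17],-48,50)
E
```

```text
t 12.95 grasp [0.4773 0.0683 0.1651] y [ 0.974 -0.228 -0.008] z [ 0.169  0.745 -0.645] q [-0.6   0.47  2.01  0.85  1.23 -0.91] F [ 0.9  1.5 -2.4] open 0.0501 gf 29.94143396615982
turn [-0.15   0.002  0.123] shift [0.193 0.063 0.179] deg 34.8
```

Call:
send_rows --increments '[-0.15,0.002,0.123,0.193,0.063,0.179,0.4,-0.15,0.002,0.123,0.193,0.063,0.179,0.4,-0.15,0.002,0.123,0.193,0.063,0.179,0.4,-0.15,0.002,0.123,0.193,0.063,0.179,0.4,-0.15,0.002,0.123,0.193,0.063,0.179,0.4,-0.15,0.002,0.123,0.193,0.063,0.179,0.4,-0.15,0.002,0.123,0.193,0.063,0.179,0.4]'

```text
time: 13.65
ee_pos: [0.4867, 0.0597, 0.2121]
tool_rot: [-0.15, 0.844, 0.329, 0.397]
wrist_force: [-0.0, -0.3, -2.4]
opening: 0.05
grasp_force: 29.9
```

```bash
python3 - <<'E'
from mv import *
now(); h=np.array([np.sin(np.radians(48)),np.cos(np.radians(48))])
g=np.array([.6235,.1055])-.005*h; print(g); inc([*g,.14],-48,50)
E
```

```text
t 13.65 grasp [0.5217 0.0912 0.1729] y [ 0.674 -0.739  0.008] z [ 0.571  0.514 -0.64 ] q [-0.5   0.35  2.29  1.45  0.82 -0.91] F [-0.  -0.3 -2.4] open 0.05 gf 29.941737055778503
[0.61978428 0.10215435]
turn [ 0.    -0.001  0.003] shift [0.172 0.385 0.551] deg 0.6
```

Call:
send_rows --increments '[0,0,0,0.06,0.13,0.18,0.4,0,0,0,0.12,0.26,0.37,0.4,0,0,0,0.172,0.385,0.551,0.4,0,0,0,0.172,0.385,0.551,0.4,0,0,0,0.172,0.385,0.551,0.4]'

```text
time: 14.15
ee_pos: [0.5849, 0.0705, 0.1788]
tool_rot: [-0.15, 0.844, 0.328, 0.397]
wrist_force: [-1.1, -0.6, -2.2]
opening: 0.0502
grasp_force: 29.9
```

```bash
python3 - <<'E'
from mv import *
import cv2
now(); inc([.6198,.1022,.086],-48,50)
b=viewer.get_image("scene")[:,:,::-1];a=viewer.get_image("side")[:,:,::-1]
cv2.imwrite("pics/s1.png",np.hstack([cv2.resize(a[180:340,240:400],(400,400)),cv2.resize(b[130:310,220:400],(400,400))]))
E
```

```text
t 14.15 grasp [0.6199 0.102  0.1395] y [ 0.673 -0.74   0.007] z [ 0.571  0.514 -0.64 ] q [-0.37  0.5   2.11  1.54  0.75 -0.86] F [-1.1 -0.6 -2.2] open 0.0502 gf 29.941726326942444
turn [ 0.    -0.001  0.003] shift [-0.273 -0.004  0.229] deg 0.5
```

View pics/s1.png

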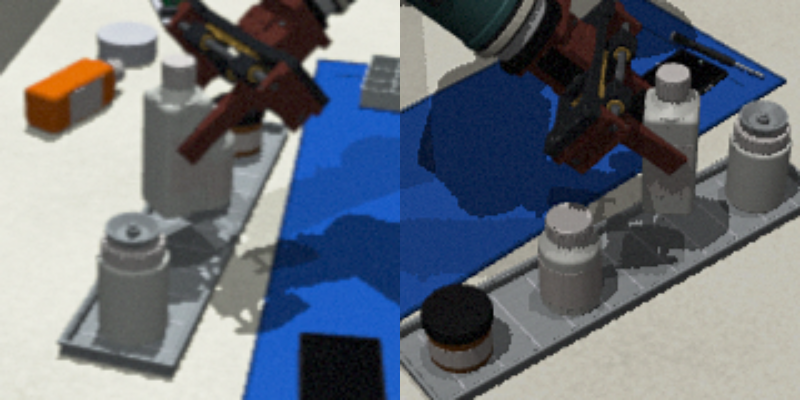

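The square bottle is upright at (670,150) in the right half, over its spot. The wide gripper body would come too near the round bottle at this heading, so I'll yaw further before lowering.

```bash
python3 - <<'E'
from mv import *
inc([.6185,.1045,.14],-82,50)
E
```

```text
turn [-0.145 -0.001  0.123] shift [ 0.045 -0.186  0.049] deg 34.2
```

Call:
send_rows --increments '[-0.036,0,0.031,0.011,-0.046,0.012,0.4,-0.072,0,0.062,0.022,-0.093,0.025,0.4,-0.108,0,0.093,0.033,-0.14,0.037,0.4,-0.145,0,0.123,0.045,-0.186,0.049,0.4,-0.145,0,0.123,0.045,-0.186,0.049,0.4,-0.145,0,0.123,0.045,-0.186,0.049,0.4,-0.145,0,0.123,0.045,-0.186,0.049,0.4]'

```text
time: 14.95
ee_pos: [0.5707, 0.0984, 0.1796]
tool_rot: [-0.029, 0.903, 0.061, 0.423]
wrist_force: [0.8, 1.1, -1.6]
opening: 0.0499
grasp_force: 29.9
```

```bash
python3 - <<'E'
from mv import *
now(); inc([.6185,.1048,.086],-82,50)
E
```

```text
t 14.95 grasp [0.6174 0.1048 0.1404] y [ 0.135 -0.991 -0.001] z [ 0.761  0.104 -0.64 ] q [-0.01  0.46  2.27  2.9   0.47 -1.44] F [ 0.8  1.1 -1.6] open 0.0499 gf 29.942050874233246
turn [ 0.001 -0.001 -0.001] shift [-0.272  0.002  0.238] deg 0.3
```

Call:
send_rows --increments '[0,0,0,-0.07,0,0.06,0.4,0,0,0,-0.14,0,0.12,0.4,0,0,0,-0.21,0,0.18,0.4,0,0,0,-0.25,0,0.22,0.4,0,0,0,-0.27,0,0.237,0.4,0,0,0,-0.27,0,0.237,0.4]'

```text
time: 15.55
ee_pos: [0.5739, 0.0979, 0.1255]
tool_rot: [-0.029, 0.903, 0.062, 0.424]
wrist_force: [0.2, -0.4, -2.3]
opening: 0.05
grasp_force: 29.9
```

```bash
python3 - <<'E'
from mv import *
now(); inc([.6185,.1048,.081],-82,50)
E
```

```text
t 15.55 grasp [0.6206 0.1044 0.0863] y [ 0.138 -0.99  -0.   ] z [ 0.762  0.106 -0.639] q [-0.01  0.61  2.29  2.95  0.65 -1.51] F [ 0.2 -0.4 -2.3] open 0.05 gf 29.941568076610565
turn [ 0.    -0.001 -0.   ] shift [-0.034 -0.004  0.012] deg 0.3
```

Call:
send_rows --increments '[0,0,0,-0.005,0,0.0045,0.4,0,0,0,-0.01,0,0.009,0.4,0,0,0,-0.015,0,0.013,0.4,0,0,0,-0.015,0,0.013,0.4]'

```text
time: 15.95
ee_pos: [0.5743, 0.0982, 0.123]
tool_rot: [-0.029, 0.903, 0.063, 0.424]
wrist_force: [-0.9, 0.1, -1.9]
opening: 0.0502
grasp_force: 29.9
```

Call:
send_rows --increments '[0,0,0,-0.005,0,0.0045,0.4,0,0,0,-0.01,0,0.009,0.4,0,0,0,-0.01,0,0.009,0.4]'

```text
time: 16.25
ee_pos: [0.5748, 0.0986, 0.1221]
tool_rot: [-0.03, 0.902, 0.063, 0.426]
wrist_force: [-2.7, 1.9, 7.1]
opening: 0.0498
grasp_force: 30.0
```

Call:
send_rows --increments '[0,0,0,-0.005,0,0.0045,0.4,0,0,0,-0.005,0,0.0045,0.4,0,0,0,-0.005,0,0.0045,0.4]'

```text
time: 16.55
ee_pos: [0.5753, 0.0988, 0.1218]
tool_rot: [-0.03, 0.902, 0.063, 0.427]
wrist_force: [-4.3, 2.0, 10.9]
opening: 0.0495
grasp_force: 30.0
```

Call:
send_rows --increments '[0,0,0,0.007,0,-0.006,0.4,0,0,0,0.007,0,-0.006,0.7,0,0,0,0.007,0,-0.006,0.8,0,0,0,0.007,0,-0.006,0.8,0,0,0,0.007,0,-0.006,0.8,0,0,0,0.007,0,-0.006,0.8]'

```text
time: 17.15
ee_pos: [0.5744, 0.0982, 0.121]
tool_rot: [-0.029, 0.903, 0.063, 0.424]
wrist_force: [-0.9, 0.0, 0.3]
opening: 0.0703
grasp_force: 0.0
```

```bash
python3 - <<'E'
from mv import *
now()
E
```

```text
t 17.15 grasp [0.6211 0.1047 0.0819] y [ 0.138 -0.99   0.   ] z [ 0.762  0.106 -0.639] q [-0.01  0.63  2.29  2.96  0.66 -1.52] F [-0.9  0.   0.3] open 0.0703 gf 0.0
```

Call:
send_rows --increments '[0,0,0,0.1,0,-0.15,0.85,0,0,0,0.2,0,-0.3,0.85,0,0,0,0.35,0,-0.5,0.85,0,0,0,0.5,0,-0.7,0.85,0,0,0,0.5,0,-0.7,0.85]'

```text
time: 17.65
ee_pos: [0.5424, 0.0937, 0.2513]
tool_rot: [-0.029, 0.901, 0.063, 0.428]
wrist_force: [0.4, 0.1, 0.3]
opening: 0.0746
grasp_force: 0.0
```

```bash
python3 - <<'E'
from mv import *
now()
E
```

```text
t 17.65 grasp [0.5895 0.1002 0.2126] y [ 0.138 -0.99   0.002] z [ 0.768  0.106 -0.632] q [-0.02  0.24  2.27  2.69  0.29 -1.24] F [0.4 0.1 0.3] open 0.0746 gf 0.0
```

Clear of everything, at grasp height 0.21. Now a final check.

```bash
python3 - <<'E'
from mv import *
import cv2
b=viewer.get_image("scene")[:,:,::-1];a=viewer.get_image("side")[:,:,::-1]
cv2.imwrite("pics/f1.png",np.hstack([cv2.resize(a[180:340,240:400],(400,400),interpolation=2),cv2.resize(b[130:310,220:400],(400,400),interpolation=2)]))
E
```

```text
(no output)
```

View pics/f1.png

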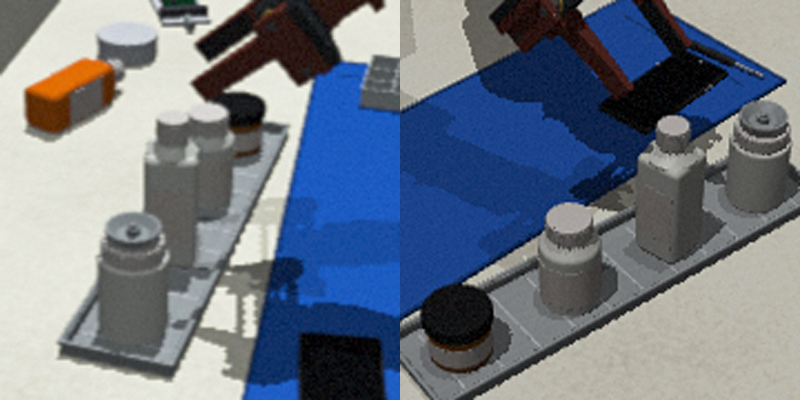

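All four stand upright. The top centres in the right half are jar (457,313), round cap (570,215), square cap (674,126) and pump dish (766,116). I'll check the spacing.

```bash
python3 - <<'E'
from mv import *
k=2.2222
P=[ray("scene",220+(u-400)/k,130+v/k,z)[:2] for u,v,z in [(766,116,.111),(674,126,.153),(570,217,.103),(457,313,.059)]]
for q in P: print(q.round(4),"off",round(q[0]-.618-.0929*(q[1]-.0487),4))
print([round(float(np.linalg.norm(P[i]-P[i+1])),4) for i in range(3)])
Q=[ray("side",240+u/2.5,180+v/2.5,z)[:2] for u,v,z in [(133,228,.111),(173,122,.153),(210,115,.103),(240,107,.059)]]
for q in Q: print(q.round(4),"off",round(q[0]-.618-.0929*(q[1]-.0487),4))
print([round(float(np.linalg.norm(Q[i]-Q[i+1])),4) for i in range(3)])
E
```

```text
[0.6445 0.2213] off 0.0105
[0.6307 0.1055] off 0.0075
[ 0.6161 -0.0086] off 0.0035
[ 0.6049 -0.1315] off 0.0036
[0.1166, 0.1151, 0.1234]
[0.6322 0.2356] off -0.0031
[0.6224 0.1196] off -0.0021
[ 0.6076 -0.    ] off -0.0059
[ 0.5918 -0.1136] off -0.0111
[0.1164, 0.1205, 0.1146]
```

The spacings are about 116, 115–120 and 115–123 mm, and all offsets from the centre line are within tolerance. I'll hand in.

```bash
python3 -c "
from workcell import bot
print(bot.job_done())"
```

```text
the job is handed in; nothing more can be done
None
```

The job is handed in: both bottles stand upright in the tray in the order pump, square, round, jar, measured about 115–123 mm apart and within about 8 mm of the centre line; the hand-in gave no verdict.

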